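Snap the lid onto a loaded microtube rotor and hold it down on its seal

TASK

Close the loaded centrifuge rotor: pick up its aluminium lid by the black knob, set it over the stud in the middle of the rotor and press it straight down until the snap fitting clicks. Do not leave the lid after the click but keep pressing, and finish with the robot still holding it firmly down on the red seal (about 12 N), without crushing it. Do not disturb the gold bucket, the tube rack or the jar of grease.

Things in the scene. Friction and masses are not known exactly. Their poses are not given: they have to be found in the camera images.
- rotor: Champagne-gold round microtube rotor, 172 mm across, standing on a black disc-shaped loading stand 164 mm across; the whole is fixed and does not move or turn. Origin on the bench under its centre, z up. Its rim top is 90 mm above the bench with a red seal ring on it, inside it is a dish with coloured tube caps that lie below the seal, and in the middle stands a steel stud.
- rotor_seat (a point): Point on the rotor's axis at the height of the top of the unsqueezed red seal, 94 mm above the bench: where the centre of the lid's underside (point lid_bore) comes when the lid is home. z up.
- stud_tip (a point): Top of the steel stud on the rotor's axis, 118 mm above the bench, 24 mm above rotor_seat. The stud is 15 mm thick; its tapered tip is 4 mm wide at the top and widens to 15 mm over the first 9 mm.
- snap (a point): Point on the stud's axis 10 mm above rotor_seat: centre of four sprung brass noses that stand 3 mm out of the stud. They meet the lid's lip when lid_bore is about 9 mm above rotor_seat; the push rises to about 13 N near 7 mm, then drops to nothing as the lip slips past (the click, 5 to 3 mm above the seat) and the noses draw the lid down; it rises again on the seal.
- seal: Red soft seal ring, 164 mm across and 6.5 mm wide, on the rotor's rim; origin at the centre of its top face, z up. It squeezes straight down by 1 mm for each 5 N of push, and is fully squeezed after 3 mm (15 N).
- lid_bore (a point): Centre of the underside of the loose lid, at the mouth of its bore; z up. Aluminium plate 164 mm across, 6 mm thick, blue ring on top, lying flat on the bench, knob up; about 0.16 kg. The bore opens below: a funnel 26 mm wide at the mouth narrows over 4.5 mm to a lip 17 mm wide and 2 mm high, above which it is 23 mm wide inside the knob, to 27 mm deep.
- lid_knob (a point): Centre to grip of the lid's black round knob, on the lid's axis 24 mm above lid_bore. The knob is 34 mm in diameter (41 mm at its foot, up to 11 mm above lid_bore) and its top is 38 mm above lid_bore; the plate's top is 6 mm above lid_bore. Round: any yaw of the grasp serves.
- bucket: Empty gold eight-sided centrifuge bucket, 92 mm across, 110 mm over its lugs, 90 mm tall, loose; origin under its centre. Leave it alone.
- rack: Blue tube rack with coloured tube caps, 66 x 120 mm, 39 mm tall, loose; origin under its centre. Leave it alone.
- grease: Small round jar of grease, 42 mm across, 48 mm tall, loose; origin under its centre. Leave it alone.
There are look-alikes about, which are no part of the job. What is shaped like the rotor but turquoise is not meant.

How it is judged:
By the outcome, as a careful person would: the job done as asked, in the order asked, and still so for the second after the job is handed in, while the arm keeps its last pose, push and grip.
It also fails if it takes over 54 s, if anything falls off the work surface, if the arm or the gripper's body presses on something with over 40 N, if the wrist force passes 120 N, or if a joint passes its speed limit or range.

ROBOT

A 7-joint arm with a two-finger parallel gripper is mounted at the origin on the work surface. World frame = base frame: x ahead of the robot, y to its left, z up, the work surface at z = 0. Lengths are in m, angles in rad, forces in N, time in s.
With the tool pointing down it reaches from about 0.35 to 0.9 m from the base axis. Payload 8.1 kg.
Tool frame: the origin (TCP) lies between the finger pads; the fingertips stand 22 mm ahead of it and the grasp point (between the pads) lies 3 mm ahead of it; z points along the fingers, y is the line along which they close (so a half turn about z gives the same grasp; the last joint's range is limited). The gripper opens to 85 mm and grips with 20 to 120 N. Pads are 22 mm wide; open, the fingers measure 114 mm over their backs; the gripper's body (76 mm by 85 mm) begins 54 mm behind the grasp point. The pads swing forward as they close: fully open they stand 13 mm farther back than shut.
Start: joints at [-1.4, 0.434, 0.025, 1.573, -0.012, 1.134, -0.075], TCP at [0.169, 0.602, 0.253] pointing down, gripper open.
Joint ranges: [-2.62, 2.62], [-0.44, 2.09], [-1.27, 1.32], [0.08, 2.57], [-1.32, 4.46], [0.12, 2], [-2.74, 2.74]. Speed limits (rad/s): [2.22, 2.22, 3.01, 3.01, 3.14, 3.14, 3.14].

INTERFACE

Orientations are given as a rotation vector (axis times angle).
In Python, from workcell import ctrl, imaging gives the robot as it stands.
- The arm moves only by the tool play_rows, never from a script. Its argument "increments" is one flat list of numbers, 4 for each row, row after row: the shift along the world's x, y, z in m, then the turn about the world's z in degrees. A call has 1 to 12 rows; each row shifts and turns the commanded pose from where the row before left it; what a row does not reach is not made up. A row lasts 1/12 s, in which the tool goes at most 41.7 mm and 7.16 degrees, less where a joint would pass 70% of its speed; a pose out of reach is approached as far as the arm can. A call with a gripper value outside its range is refused whole. "jaw" is the finger opening in m, from 0 to 0.0854, set as the call begins (left out, the last holds). The fingers move at their own pace and stop on an object; "force" is the grip in N (left out, the last holds). Time passes only in rows, so rows that do not move let the fingers close. It gives the time, the measured TCP pose, the force, the opening and the grip force at its end, in the units of the state.
- ctrl.get_state(): the state, without advancing time (a new reading comes with each control period).
- imaging.camera(name): name is "side" or "top" or "wrist"; returns the picture (400x640x3 uint8, blue, green, red); there is no depth.
- imaging.calibration(name): a dict with "K" (3x3 intrinsics, pixels), "k1" (the pictures are not rectified: a ray, as slopes to the right and down, at radius r is drawn at 1 + k1 r^2 times it, then the intrinsics apply), "pose" (4x4, takes a point from camera to world coordinates). Camera axes: x right, y down, z forward; pixel columns grow to the right and rows downward; lengths in m; the calibration is good to about 2 mm. A picture is of the moment at which its call begins: read the wrist's pose just before it. calibration takes no time and is no camera call; for the wrist camera it gives the pose at the moment of the call.
- ctrl.close_job(): hands the job in; it is judged then, once.
Trained networks look in the newest picture that a camera, given by its name, has taken for a name from the list of things; names that differ only in an ending like _2 or _b are one class to them, and where a whole thing is asked for, a point or a joint stands for the part that bears it (a point fixed in the world has none). Each returns a list of dicts, best first, with "confidence" (0 to 1); they miss things now and then, are a little off and sometimes report something else, mostly with a low value. They report only what shows in the picture. A call takes as long as a camera call. They do not tell look-alikes from the thing itself.
- imaging.search_frame(camera, query): "box" ([left, top, width, height] in pixels, round what is visible of it).
The state is a dict: "clock": time; "q": joint angles; "dq": joint speeds; "joint_efforts": joint torques, N m; "ee_pos": TCP position; "orientation": TCP orientation; "contact_force": force on the tool from outside, world axes, zero at the start; "ft_torque": the same for the moment, N m; "width": finger opening in m; "gripper_force": force on a finger pad.
Only numpy, scipy, OpenCV 4.12 (cv2) and the standard library are available. Lean on these libraries where they do the work, as an engineer would, in place of code of your own. Each camera call takes 0.05 s, during which the arm holds its last target. There are 200 camera calls.

## Working session

There is one attempt and no reset: what is moved stays moved. The work goes in short steps, Python scripts to look and compute and a tool call to move; the robot and the scene stay as the last step left them, time stands still between calls to the robot, and variables do not carry over. Pictures are saved under pics/ and viewed, at most 10 in all, crops included, and the job is handed in when it is done.

Besides the shell and the picture viewer there is one more tool, called by a JSON object that holds its "name" and its "arguments", one argument or row to a line. play_rows: Moves the arm, as the interface text tells. Its arguments: {"type":"object","properties":{"increments":{"type":"array","items":{"type":"number"}},"jaw":{"type":"number"},"force":{"type":"number"}},"required":["increments"]}

```bash
mkdir -p pics; cat > h.py <<'E'
import numpy as np, cv2
from workcell import ctrl, imaging
def ray(cam,u,v,cal=None):
    c=cal or imaging.calibration(cam);K=np.array(c["K"]);T=np.array(c["pose"])
    p=np.array([(u-K[0,2])/K[0,0],(v-K[1,2])/K[1,1]]);s=p.copy()
    for _ in range(20): s=p/(1+c["k1"]*(s@s))
    return T[:3,3],T[:3,:3]@np.array([s[0],s[1],1])
def atz(cam,u,v,z,cal=None):
    o,d=ray(cam,u,v,cal); return o+d*(z-o[2])/d[2]
def proj(cam,P,cal=None):
    c=cal or imaging.calibration(cam);K=np.array(c["K"]);T=np.array(c["pose"])
    q=T[:3,:3].T@(np.array(P)-T[:3,3]);s=q[:2]/q[2];s=s*(1+c["k1"]*(s@s))
    return K[0,0]*s[0]+K[0,2],K[1,1]*s[1]+K[1,2]
E
python3 - <<'E'
from h import *
for n in("top","side"):
    im=imaging.camera(n);cv2.imwrite(f"pics/{n}1.png",im)
    for q in("rotor","lid_knob","lid_bore","bucket","rack","grease"):
        for d in imaging.search_frame(n,q)[:3]:
            b=d["box"];u,v=b[0]+b[2]/2,b[1]+b[3]/2
            print(n,q,round(d["confidence"],2),np.round(b),atz(n,u,v,.03).round(3))
s=ctrl.get_state();print(s["clock"],s["ee_pos"],s["orientation"],s["contact_force"],s["width"])
E
```

```text
top rotor 0.94 [362.  98.  54.  57.] [ 0.787 -0.262  0.03 ]
top rotor 0.86 [356. 237.  59.  61.] [ 0.308 -0.242  0.03 ]
top rotor 0.77 [333. 167.  53.  58.] [ 0.542 -0.161  0.03 ]
top lid_knob 0.56 [217. 195.  48.  52.] [0.454 0.225 0.03 ]
top lid_bore 0.63 [216. 197.  49.  50.] [0.451 0.227 0.03 ]
top bucket 0.68 [301. 135.  36.  33.] [ 0.693 -0.026  0.03 ]
top bucket 0.22 [332. 169.  55.  56.] [ 0.54  -0.161  0.03 ]
top rack 0.72 [167. 195.  37.  26.] [0.496 0.415 0.03 ]
top grease 0.49 [428. 213.  15.  13.] [ 0.464 -0.412  0.03 ]
side rotor 0.67 [306. 210.  60.  54.] [ 0.543 -0.14   0.03 ]
side rotor 0.66 [248. 242.  64.  60.] [ 0.311 -0.212  0.03 ]
side rotor 0.64 [390. 208.  54.  44.] [ 0.786 -0.243  0.03 ]
side lid_knob 0.68 [242. 186.  47.  30.] [0.446 0.187 0.03 ]
side lid_knob 0.29 [307. 210.  54.  54.] [ 0.538 -0.137  0.03 ]
side lid_bore 0.7 [247. 189.  42.  23.] [0.456 0.189 0.03 ]
side bucket 0.73 [340. 189.  31.  34.] [ 0.704 -0.008  0.03 ]
side bucket 0.17 [310. 211.  54.  54.] [ 0.543 -0.148  0.03 ]
side rack 0.92 [241. 168.  25.  22.] [0.476 0.369 0.03 ]
side grease 0.65 [354. 286.  19.  23.] [ 0.457 -0.428  0.03 ]
0.7 [0.1690617  0.6017286  0.25338058] [4.28898182e-01 3.11211763e+00 2.17567537e-04] [-0.3511502   0.05073229  0.58520452] 0.08532436533081811
```

View pics/top1.png

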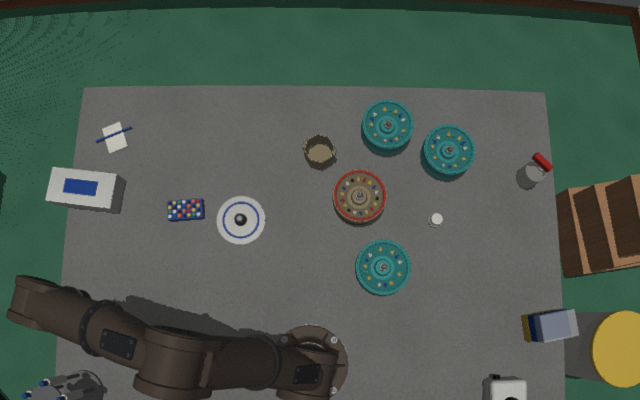

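View pics/side1.png

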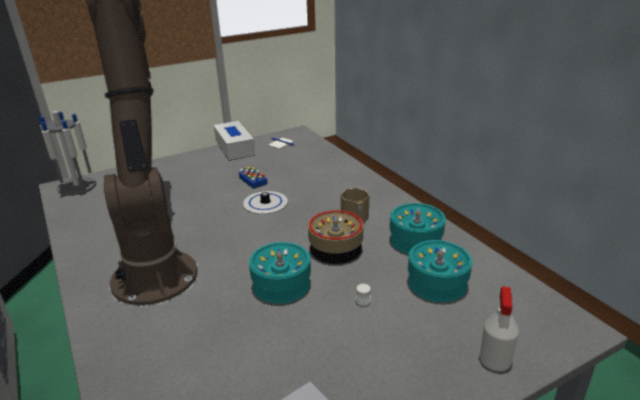

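Top picture: the rotor candidates are gold with a red seal at (360,197) and turquoise at (387,126), (448,150) and (383,267). The gold one fits the description. The lid is at (240,219) with its blue ring and black knob, the bucket at (319,151), the rack at (186,209) and the jar at (436,219). The side picture agrees: gold rotor (336,236), lid (265,201). Next I'll confirm with a crop and measure the rings.

```bash
python3 - <<'E'
from h import *
im=cv2.imread("pics/top1.png")
cv2.imwrite("pics/crop1.png",cv2.resize(im[110:270,195:435],None,fx=3,fy=3,interpolation=cv2.INTER_CUBIC))
b,g,r=[im[...,i].astype(int) for i in range(3)]
def ring(m,box,z,name):
    y0,y1,x0,x1=box; v,u=np.nonzero(m[y0:y1,x0:x1]); P=np.array([atz("top",a+x0,c+y0,z)[:2] for a,c in zip(u,v)])
    A=np.c_[2*P,np.ones(len(P))]; 
    for _ in range(5):
        s=np.linalg.lstsq(A,(P**2).sum(1),rcond=None)[0];R=np.sqrt(s[2]+s[:2]@s[:2])
        e=abs(np.hypot(*(P-s[:2]).T)-R);k=e<0.008;P,A=P[k],A[k]
    print(name,len(P),s[:2].round(4),"R",R.round(4))
ring((r>1.8*g)&(r>90),(160,235,325,395),.094,"seal")
ring((b>r+30),(190,250,210,270),.006,"blue")
d=(im.max(2)<60);v,u=np.nonzero(d[200:240,220:262]);print("knob",len(u),atz("top",u.mean()+220,v.mean()+200,.034))
print(imaging.calibration("wrist"))
E
```

```text
seal 343 [ 0.5323 -0.1555] R 0.0787
blue 208 [0.4627 0.2322] R 0.0584
knob 58 [0.455778   0.22641425 0.034     ]
{'K': array([[286.75977525,   0.        , 320.00771498],
       [  0.        , 286.75977525, 202.46920387],
       [  0.        ,   0.        ,   1.        ]]), 'k1': -0.012266820299340899, 'pose': array([[ 2.70025420e-01,  9.25763464e-01,  2.64666359e-01,
         1.00995007e-01],
       [ 9.62852961e-01, -2.59432653e-01, -7.48924190e-02,
         6.20371881e-01],
       [-6.69569507e-04,  2.75057645e-01, -9.61427503e-01,
         3.74456664e-01],
       [ 0.00000000e+00,  0.00000000e+00,  0.00000000e+00,
         1.00000000e+00]])}
```

View pics/crop1.png

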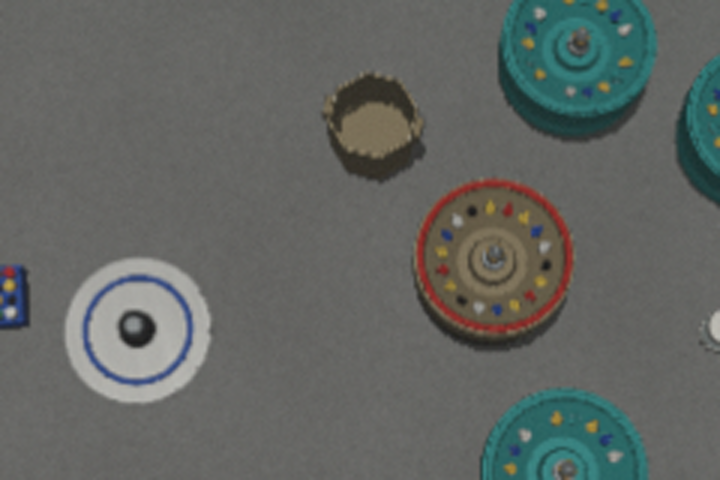

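The crop confirms it: the gold rotor with the red ring is at crop (494,257), and the lid at (137,330) has its black knob centred. I'll look at the rotor from close by first, since the held lid would block the view later.

{"name": "play_rows", "arguments": {
  "increments": [0.014,-0.031,0.002,0,0.014,-0.031,0.002,0,0.014,-0.031,0.002,0,0.014,-0.031,0.002,0,0.014,-0.031,0.002,0,0.014,-0.031,0.002,0,0.014,-0.031,0.002,0,0.014,-0.031,0.002,0,0.014,-0.031,0.002,0,0.014,-0.031,0.002,0,0.014,-0.031,0.002,0,0.014,-0.031,0.002,0],
  "jaw": 0.085
}}

```text
clock: 1.7
ee_pos: [0.3374, 0.2282, 0.2777]
orientation: [0.429, 3.112, 0.001]
contact_force: [0.9, 0.5, 0.4]
width: 0.0848
gripper_force: 0.0
```

{"name": "play_rows", "arguments": {
  "increments": [0.014,-0.031,0.002,0,0.014,-0.031,0.002,0,0.014,-0.031,0.002,0,0.014,-0.031,0.002,0,0.014,-0.031,0.002,0,0.014,-0.031,0.002,0,0.014,-0.031,0.002,0,0.014,-0.031,0.002,0,0.014,-0.031,0.002,0,0.014,-0.031,0.002,0,0.014,-0.031,0.002,0,0.014,-0.031,0.002,0]
}}

```text
clock: 2.7
ee_pos: [0.5055, -0.1438, 0.3017]
orientation: [0.428, 3.112, 0.0]
contact_force: [0.9, 0.8, 0.5]
width: 0.0854
gripper_force: 0.0
```

{"name": "play_rows", "arguments": {
  "increments": [0,0,0,0,0,0,0,0,0,0,0,0,0,0,0,0]
}}

```text
clock: 3.03
ee_pos: [0.5048, -0.141, 0.3012]
orientation: [-0.426, -3.112, -0.001]
contact_force: [0.1, 0.0, -0.8]
width: 0.0851
gripper_force: 0.0
```

```bash
python3 - <<'E'
from h import *
cal=imaging.calibration("wrist");im=imaging.camera("wrist");cv2.imwrite("pics/wr.png",im)
b,g,r=[im[...,i].astype(int) for i in range(3)]
v,u=np.nonzero((r>1.8*g)&(r>80));P=np.array([atz("wrist",a,c,.094,cal)[:2] for a,c in zip(u,v)])
k=abs(np.hypot(*(P-[.532,-.1555]).T)-.079)<.015;P=P[k]
for _ in range(8):
    s=np.linalg.lstsq(np.c_[2*P,np.ones(len(P))],(P**2).sum(1),rcond=None)[0];R=np.sqrt(s[2]+s[:2]@s[:2]);P=P[abs(np.hypot(*(P-s[:2]).T)-R)<.006]
print(len(P),s[:2],R)
print("stud top expected px",proj("wrist",[*s[:2],.118],cal))
st=ctrl.get_state();print(st["clock"],st["ee_pos"],st["orientation"])
E
```

```text
2533 [ 0.53080393 -0.15506107] 0.07853010202473436
stud top expected px (np.float64(314.5948821776513), np.float64(213.1908621595183))
3.0833 [ 0.5048129  -0.14091478  0.3012362 ] [-4.25795054e-01 -3.11229120e+00 -1.31596561e-03]
```

View pics/wr.png

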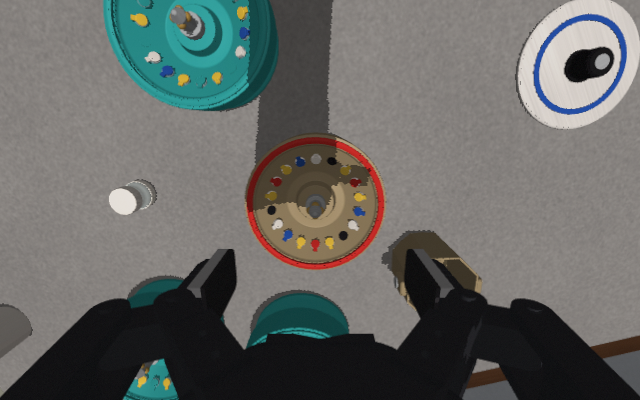

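The wrist picture shows the gold rotor centred, with its stud at about (315,208) and the red ring around (315,202), plus the lid at (580,62) and the jar at (130,197). The rotor is at (0.531, -0.155). Now over the lid.

{"name": "play_rows", "arguments": {
  "increments": [-0.007,0.0345,-0.005,0,-0.007,0.0345,-0.005,0,-0.007,0.0345,-0.005,0,-0.007,0.0345,-0.005,0,-0.007,0.0345,-0.005,0,-0.007,0.0345,-0.005,0,-0.007,0.0345,-0.005,0,-0.007,0.0345,-0.005,0,-0.007,0.0345,-0.005,0,-0.007,0.0345,-0.005,0,-0.007,0.0345,-0.005,0]
}}

```text
clock: 4.0
ee_pos: [0.4264, 0.2397, 0.2464]
orientation: [0.425, 3.113, 0.002]
contact_force: [0.7, 0.6, -0.3]
width: 0.0851
gripper_force: 0.0
```

{"name": "play_rows", "arguments": {
  "increments": [0,0,0,0,0,0,0,0,0,0,0,0,0,0,0,0]
}}

```text
clock: 4.33
ee_pos: [0.428, 0.2364, 0.2466]
orientation: [0.43, 3.112, 0.0]
contact_force: [-0.3, -0.0, -0.2]
width: 0.0848
gripper_force: 0.0
```

```bash
python3 - <<'E'
from h import *
cal=imaging.calibration("wrist");im=imaging.camera("wrist");cv2.imwrite("pics/wl.png",im)
b,g,r=[im[...,i].astype(int) for i in range(3)]
v,u=np.nonzero((b>1.5*r)&(b>70));P=np.array([atz("wrist",a,c,.006,cal)[:2] for a,c in zip(u,v)])
k=abs(np.hypot(*(P-[.461,.23]).T)-.0585)<.015;P=P[k]
for _ in range(8):
    s=np.linalg.lstsq(np.c_[2*P,np.ones(len(P))],(P**2).sum(1),rcond=None)[0];R=np.sqrt(s[2]+s[:2]@s[:2]);P=P[abs(np.hypot(*(P-s[:2]).T)-R)<.006]
print(len(P),s[:2],R)
print("knob top expected px",proj("wrist",[*s[:2],.038],cal))
st=ctrl.get_state();print(st["clock"],st["ee_pos"],st["contact_force"])
E
```

```text
1387 [0.46117541 0.23238115] 0.05861778631758872
knob top expected px (np.float64(324.7881386001084), np.float64(209.73874482181802))
4.3833 [0.42823312 0.23619364 0.24664143] [-0.21566888 -0.07278273 -0.14460403]
```

View pics/wl.png

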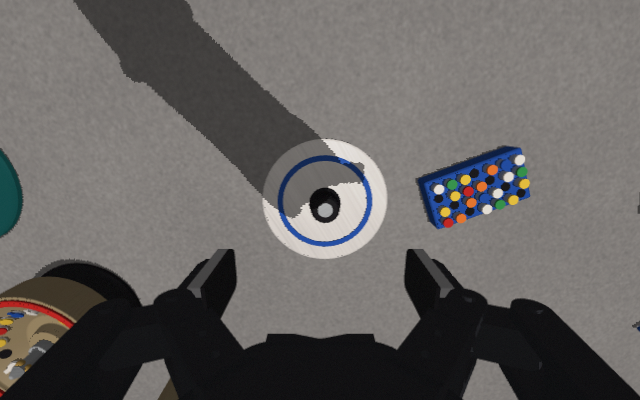

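The lid is at (0.461, 0.2325), with its knob at (325,207) in line with the fit; the rack at (475,188) is clear. Go down to the knob.

{"name": "play_rows", "arguments": {
  "increments": [0.008,-0.001,-0.02,0,0.008,-0.001,-0.025,0,0.008,-0.001,-0.025,0,0.009,-0.001,-0.025,0,0,0,-0.025,0,0,0,-0.025,0,0,0,-0.02,0,0,0,-0.015,0,0,0,-0.01,0,0,0,0,0,0,0,0,0]
}}

```text
clock: 5.3
ee_pos: [0.4613, 0.2326, 0.0566]
orientation: [-0.431, -3.112, 0.0]
contact_force: [0.5, -0.0, 0.2]
width: 0.0852
gripper_force: 0.0
```

{"name": "play_rows", "arguments": {
  "increments": [0,0,-0.008,0,0,0,-0.008,0,0,0,-0.006,0,0,0,0,0,0,0,0,0]
}}

```text
clock: 5.72
ee_pos: [0.4608, 0.2331, 0.034]
orientation: [-0.429, -3.112, 0.001]
contact_force: [0.6, -0.5, 0.4]
width: 0.0847
gripper_force: 0.0
```

{"name": "play_rows", "arguments": {
  "increments": [0,0,0,0,0,0,0,0,0,0,0,0,0,0,0,0,0,0,0,0,0,0,0,0,0,0,0,0,0,0,0,0,0,0,0,0,0,0,0,0],
  "jaw": 0.02,
  "force": 80
}}

```text
clock: 6.55
ee_pos: [0.4611, 0.2333, 0.0349]
orientation: [0.429, 3.112, 0.001]
contact_force: [-1.4, -1.5, 8.0]
width: 0.0319
gripper_force: 78.7
```

{"name": "play_rows", "arguments": {
  "increments": [0,0,0.005,0,0,0,0.01,0,0,0,0.015,0,0,0,0.02,0,0,0,0.02,0,0,0,0.02,0,0,0,0.02,0,0,0,0.02,0,0,0,0.015,0,0,0,0.01,0,0,0,0,0,0,0,0,0]
}}

```text
clock: 7.55
ee_pos: [0.461, 0.2333, 0.1896]
orientation: [0.429, 3.112, 0.001]
contact_force: [0.5, -0.0, -2.7]
width: 0.0321
gripper_force: 79.4
```

```bash
cat > lid.py <<'E'
from h import *
from scipy.optimize import least_squares
st=ctrl.get_state();t=np.array(st["ee_pos"])
cal=imaging.calibration("wrist");im=imaging.camera("wrist");cv2.imwrite("pics/held%d.png"%(st["clock"]*10),im)
b,g,r=[im[...,i].astype(int) for i in range(3)]
v,u=np.nonzero((b>1.5*r)&(b>60));k=v<330;u,v=u[k],v[k]
R=[ray("wrist",a,c,cal) for a,c in zip(u,v)];o=R[0][0];D=np.array([x[1] for x in R])
def res(p):
    # tilt free: plane z=p2+p3*dx+p4*dy ; ring radius .0586
    n=np.array([-p[3],-p[4],1]);c=t+[p[0],p[1],p[2]];n/=np.linalg.norm(n)
    X=o+D*(((c-o)@n)/(D@n))[:,None];return np.linalg.norm(X-c,axis=1)-.0586
s=least_squares(res,[0,0,-.029,0,0],loss="soft_l1",f_scale=.001)
print("n",len(u),"lid top rel TCP (xyz m, slopes)",s.x.round(4),"rms",np.sqrt(np.mean(s.fun**2)).round(4))
print(st["clock"],t,st["contact_force"],st["width"],st["gripper_force"])
E
python3 lid.py; ls pics
```

```text
n 9377 lid top rel TCP (xyz m, slopes) [-0.0095  0.0174  0.1213  0.0042  0.055 ] rms 0.0
7.55 [0.46096444 0.23330944 0.18955553] [ 0.46566266 -0.03578576 -2.65396924] 0.032064349878324926 79.40483470447361
crop1.png
held75.png
side1.png
top1.png
wl.png
wr.png
```

View pics/held75.png

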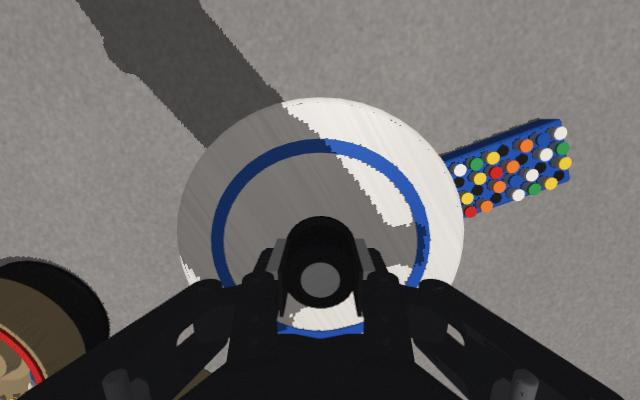

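The lid is held, with its ring in view from (212,240) to (430,240) and its top at (320,145), and the knob between the pads. I'll restrict the fit to that area.

```bash
sed -i 's/k=v<330;/k=(u>200)\&(u<440)\&(v>130)\&(v<320);/; s/st=ctrl.get_state();/st=ctrl.get_state();import sys;/; s/soft_l1",f_scale=.001/soft_l1",f_scale=.001,bounds=([-.02,-.02,-.04,-.15,-.15],[.02,.02,-.015,.15,.15])/' lid.py; python3 lid.py; rm pics/held76.png
```

```text
n 5332 lid top rel TCP (xyz m, slopes) [-0.0001 -0.0006 -0.0276 -0.052   0.0147] rms 0.002
7.6 [0.46057795 0.23311943 0.18885107] [ 0.19039546 -0.02186167 -1.52019178] 0.03179812470039577 79.39779991284013
```

```bash
cat >> lid.py <<'E'
ir=r.copy()
for nm,f in (("level",lambda q:res([q[0],q[1],q[2],0,0])),("level,z fixed",lambda q:res([q[0],q[1],-.0289,0,0])),("tilt,z fixed",lambda q:res([q[0],q[1],-.0289,q[3],q[4]]))):
    s2=least_squares(f,[0,0,-.029,0,0],loss="soft_l1",f_scale=.001);print(nm,s2.x.round(4),np.sqrt(np.mean(f(s2.x)**2)).round(5))
blue=(b>1.5*r)&(b>60)
cc,hh=cv2.findContours(blue[130:320,200:440].astype(np.uint8),0,1);print([len(c) for c in cc if len(c)>30])
E
python3 lid.py; rm pics/held7?.png
```

```text
n 5338 lid top rel TCP (xyz m, slopes) [-0.0001 -0.0006 -0.0276 -0.0524  0.0145] rms 0.002
7.65 [0.46042395 0.23296996 0.18846153] [-0.04384941 -0.1187907  -2.29723215] 0.03179175292859033 79.39491019584239Traceback (most recent call last):
  File "lid.py", line 17, in <module>
    s2=least_squares(f,[0,0,-.029,0,0],loss="soft_l1",f_scale=.001);print(nm,s2.x.round(4),np.sqrt(np.mean(f(s2.x)**2)).round(5))
    return func(*args, **kwargs)
    vector_fun = VectorFunction(
        fun_wrapped,
    ...<6 lines>...
        workers=workers
    )
    self._update_fun()
    ~~~~~~~~~~~~~~~~^^
    self.f = self.fun_wrapped(xp_copy(self.x))
             ~~~~~~~~~~~~~~~~^^^^^^^^^^^^^^^^^
    return np.atleast_1d(self.fun(x))
                         ~~~~~~~~^^^
    return self.f(x, *self.args, **self.kwargs)
           ~~~~~~^^^^^^^^^^^^^^^^^^^^^^^^^^^^^^
  File "lid.py", line 16, in <lambda>
    for nm,f in (("level",lambda q:res([q[0],q[1],q[2],0,0])),("level,z fixed",lambda q:res([q[0],q[1],-.0289,0,0])),("tilt,z fixed",lambda q:res([q[0],q[1],-.0289,q[3],q[4]]))):
                                   ~~~^^^^^^^^^^^^^^^^^^^^^^
  File "lid.py", line 10, in res
    n=np.array([-p[3],-p[4],1]);c=t+[p[0],p[1],p[2]];n/=np.linalg.norm(n)
                                                     ^^^^^^^^^^^^^^^^^^^^
numpy._core._exceptions._UFuncOutputCastingError: Cannot cast ufunc 'divide' output from dtype('float64') to dtype('int64') with casting rule 'same_kind'
```

```bash
sed -i 's/-p\[4\],1\])/-p[4],1.])/' lid.py; python3 lid.py; rm pics/held7?.png
```

```text
n 5340 lid top rel TCP (xyz m, slopes) [-0.0001 -0.0006 -0.0276 -0.0531  0.0141] rms 0.002
7.7 [0.46037711 0.23293544 0.18833112] [ 0.0967228  -0.37155677 -1.85732768] 0.031848240315060054 79.39356473274529
level [-0.     -0.0007 -0.0278  0.      0.    ] 0.00202
level,z fixed [ 0.     -0.0007 -0.029   0.      0.    ] 0.00203
tilt,z fixed [-0.000e+00 -6.000e-04 -9.542e-01 -4.100e-02  1.070e-02] 0.00203
[767]
```

Level within what the picture can tell, and centred to under 1 mm. Carry it over the rotor.

{"name": "play_rows", "arguments": {
  "increments": [0.003,-0.0175,0.001,0,0.005,-0.0275,0,0,0.006,-0.0325,0,0,0.006,-0.035,0,0,0.006,-0.035,0,0,0.006,-0.035,0,0,0.006,-0.035,0,0,0.006,-0.035,0,0,0.006,-0.035,0,0,0.006,-0.035,0,0,0.006,-0.03,0,0,0.004,-0.02,0,0]
}}

```text
clock: 8.75
ee_pos: [0.5266, -0.1432, 0.1897]
orientation: [-0.434, -3.111, 0.003]
contact_force: [-0.3, 0.0, -0.6]
width: 0.0317
gripper_force: 79.5
```

{"name": "play_rows", "arguments": {
  "increments": [0.003,-0.01,0,0,0.0015,-0.005,0,0,0,0,0,0,0,0,0,0,0,0,0,0,0,0,0,0]
}}

```text
clock: 9.25
ee_pos: [0.5315, -0.1526, 0.1902]
orientation: [-0.425, -3.112, -0.001]
contact_force: [0.1, 0.2, -1.4]
width: 0.0318
gripper_force: 79.5
```

```bash
python3 lid.py;python3 - <<'E'
from h import *
im=imaging.camera("side");cv2.imwrite("pics/side2.png",cv2.resize(im[160:280,260:420],None,fx=4,fy=4,interpolation=cv2.INTER_CUBIC))
for n,P in(("stud",[.531,-.155,.118]),("lidbore",[.531,-.155,.1534])):print(n,(np.array(proj("side",P))-[260,160])*4)
E
```

```text
n 5328 lid top rel TCP (xyz m, slopes) [-0.0001 -0.0005 -0.0276 -0.0514  0.0153] rms 0.002
9.25 [ 0.53154597 -0.15256133  0.19019375] [ 0.10910413  0.19491402 -1.42609587] 0.031832848126710625 79.46070877835155
level [ 0.     -0.0005 -0.0278  0.      0.    ] 0.00202
level,z fixed [ 0.     -0.0005 -0.029   0.      0.    ] 0.00203
tilt,z fixed [-0.     -0.0005  0.2009 -0.0389  0.0119] 0.00202
[768]
stud [297.99855706 225.0507415 ]
lidbore [297.5759294  185.17459594]
```

View pics/side2.png

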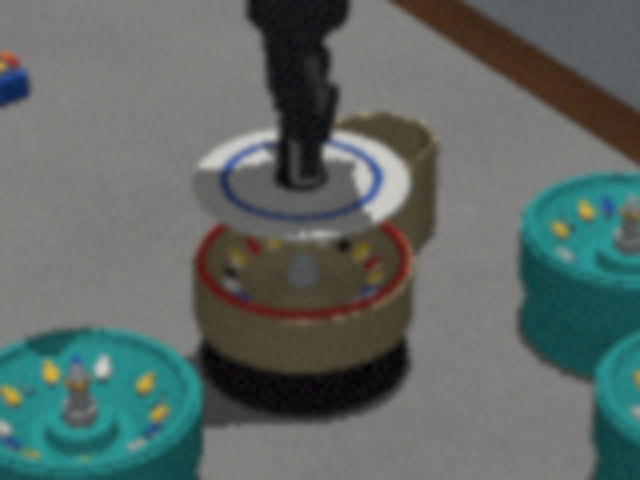

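The side crop shows the lid level at (302,182), above the rotor seal centred at (304,262) with the stud at (303,268). Small correction and descend.

{"name": "play_rows", "arguments": {
  "increments": [-0.0005,-0.001,-0.008,0,0,-0.001,-0.01,0,0,0,-0.008,0,0,0,-0.006,0,0,0,-0.004,0,0,0,-0.002,0,0,0,0,0,0,0,0,0]
}}

```text
clock: 10.02
ee_pos: [0.5311, -0.1564, 0.1524]
orientation: [0.429, 3.112, -0.0]
contact_force: [0.3, 0.6, -1.0]
width: 0.0315
gripper_force: 79.5
```

{"name": "play_rows", "arguments": {
  "increments": [0,0,-0.001,0,0,0,-0.001,0,0,0,-0.001,0,0,0,-0.001,0,0,0,-0.001,0,0,0,-0.001,0,0,0,0,0,0,0,0,0]
}}

```text
clock: 10.68
ee_pos: [0.531, -0.1563, 0.1463]
orientation: [-0.429, -3.112, -0.0]
contact_force: [-0.1, -0.6, -1.9]
width: 0.0317
gripper_force: 79.5
```

{"name": "play_rows", "arguments": {
  "increments": [0,0.001,-0.001,0,0,0,-0.001,0,0,0,-0.001,0,0,0,-0.001,0,0,0,-0.001,0,0,0,0,0,0,0,0,0]
}}

```text
clock: 11.27
ee_pos: [0.531, -0.1553, 0.1412]
orientation: [-0.429, -3.112, -0.0]
contact_force: [-0.1, -0.4, -1.1]
width: 0.0315
gripper_force: 79.5
```

{"name": "play_rows", "arguments": {
  "increments": [0,0,-0.001,0,0,0,-0.001,0,0,0,-0.001,0,0,0,-0.001,0,0,0,0,0,0,0,0,0]
}}

```text
clock: 11.77
ee_pos: [0.5316, -0.1549, 0.1379]
orientation: [0.428, 3.111, 0.001]
contact_force: [-1.0, 2.0, 5.1]
width: 0.0317
gripper_force: 80.4
```

{"name": "play_rows", "arguments": {
  "increments": [-0.0005,0.0005,-0.001,0,0,0,-0.001,0,0,0,0,0,0,0,0,0]
}}

```text
clock: 12.1
ee_pos: [0.5317, -0.155, 0.1365]
orientation: [0.428, 3.109, 0.0]
contact_force: [-0.3, 0.9, 9.6]
width: 0.0319
gripper_force: 80.8
```

{"name": "play_rows", "arguments": {
  "increments": [0,0,-0.001,0,0,0,-0.001,0,0,0,0,0,0,0,0,0]
}}

```text
clock: 12.43
ee_pos: [0.5311, -0.1548, 0.1336]
orientation: [0.428, 3.111, 0.0]
contact_force: [1.7, 0.1, 1.8]
width: 0.0321
gripper_force: 79.7
```

{"name": "play_rows", "arguments": {
  "increments": [0,0,-0.001,0,0,0,-0.001,0,0,0,-0.001,0,0,0,0,0,0,0,0,0]
}}

```text
clock: 12.85
ee_pos: [0.5302, -0.1546, 0.1297]
orientation: [-0.428, -3.111, 0.0]
contact_force: [4.4, 0.4, -9.6]
width: 0.0317
gripper_force: 80.0
```

{"name": "play_rows", "arguments": {
  "increments": [0,0,-0.001,0,0,0,-0.001,0,0,0,0,0,0,0,0,0]
}}

```text
clock: 13.18
ee_pos: [0.5303, -0.1548, 0.1285]
orientation: [-0.429, -3.112, -0.0]
contact_force: [-0.0, 1.5, 1.1]
width: 0.0319
gripper_force: 80.9
```

Clicked: the force fell and the lid was drawn down. Press onto the seal.

{"name": "play_rows", "arguments": {
  "increments": [0,0,-0.001,0,0,0,-0.001,0,0,0,0,0,0,0,0,0,0,0,0,0]
}}

```text
clock: 13.6
ee_pos: [0.5304, -0.1548, 0.1269]
orientation: [0.429, 3.112, 0.001]
contact_force: [-2.4, 1.1, 8.1]
width: 0.0317
gripper_force: 81.7
```

{"name": "play_rows", "arguments": {
  "increments": [0,0,-0.0005,0,0,0,0,0,0,0,0,0,0,0,0,0]
}}

```text
clock: 13.93
ee_pos: [0.5304, -0.1549, 0.1265]
orientation: [0.429, 3.112, 0.001]
contact_force: [-3.1, 1.0, 10.1]
width: 0.0319
gripper_force: 81.9
```

{"name": "play_rows", "arguments": {
  "increments": [0,0,-0.0003,0,0,0,0,0,0,0,0,0,0,0,0,0,0,0,0,0,0,0,0,0,0,0,0,0,0,0,0,0]
}}

```text
clock: 14.6
ee_pos: [0.5304, -0.1549, 0.1263]
orientation: [0.429, 3.112, 0.001]
contact_force: [-3.8, 2.2, 11.0]
width: 0.0317
gripper_force: 82.0
```

```bash
python3 - <<'E'
from h import *
F=[]
for i in range(6):
    im=imaging.camera("side");s=ctrl.get_state();F.append([*s["contact_force"],s["ee_pos"][2]*1e3])
print(np.round(F,2),np.mean(F,0).round(2),s["clock"])
cv2.imwrite("pics/side3.png",cv2.resize(im[160:280,260:420],None,fx=4,fy=4,interpolation=cv2.INTER_CUBIC))
E
```

```text
[[ -2.94   2.6   12.15 126.3 ]
 [ -3.47   2.33  11.1  126.3 ]
 [ -3.68   2.57  10.68 126.32]
 [ -3.12   2.44  10.82 126.31]
 [ -4.03   2.39  11.31 126.32]
 [ -4.34   2.14  11.33 126.31]] [ -3.6    2.41  11.23 126.31] 14.9
```

View pics/side3.png

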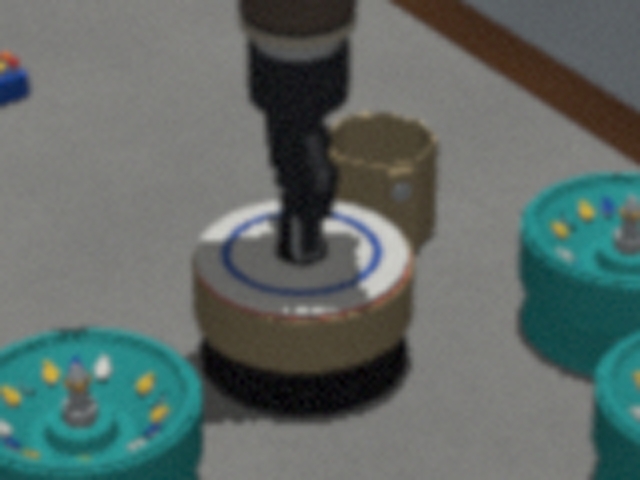

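The lid sits flat on the seal at (303,255) in the crop, with the bucket undisturbed. The push is steady at about 11 N, plus the lid's weight, so I'm handing in.

```bash
python3 -c "
from workcell import ctrl
print(ctrl.close_job())"
```

```text
the job is handed in; nothing more can be done
None
```

The lid is clicked onto the gold rotor and the robot is still holding it down on the red seal, at about 11 N measured plus the lid's 1.6 N weight. I handed the job in at about 15 s and don't have the judge's verdict.

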